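# Put the tuning fork away in its drawer

### The job

The lesson is over: lay the chrome tuning fork flat in the open drawer of the small oak chest and slide the drawer fully shut. Do not drop the fork or slam the drawer, and leave the other apparatus on the bench alone.

Things in the scene. Friction and masses are not known exactly. Their poses are not given: they have to be found in the camera images.
- fork: chrome tuning fork lying flat, 178 mm long, 30 mm wide over its two tines, 12 mm thick, about 0.22 kg. Origin: on its underside near the centre of mass, on the middle line between the tines; x along the tines, z up. Tines (9 mm wide, 12 mm gap) end at x = +76 mm; 30 mm wide from x = -33 to +76 mm; 10 mm round stem ends in a ball at x = -102 mm. Grip it across both tines at the origin
- fork_tines (a point): middle of the fork's tine end, 6 mm above its underside (same axes as the fork)
- fork_stem (a point): centre of the 12 mm ball at the fork's stem end, 6 mm above its underside
- chest: low dark oak chest, fixed, 260 mm deep (x), 300 mm wide (y), 80 mm high, one drawer with a lighter front. Origin: centre of its underside; front face at x = -130 mm; the drawer slides out along the chest's -x; z up
- chest_drawer0 (a joint): how far the drawer is open (m): 0 shut, at most 0.18; it starts 0.12 to 0.16 open and slides with about 1 N of friction
- drawer_floor (a point): centre of the drawer's inner floor (green lining), 22 mm above the bench, moves with the drawer, axes as the chest's. Inside: x +-107 mm, y +-129 mm; walls 36 mm above the floor, front panel (21 mm thick in all) 40 mm. With the drawer open by q the chest's top covers all beyond x = q - 113 mm. Lies 1.5 mm + q in front of the chest's origin (towards its -x)
- chest_drawer0_handle (a point): middle of the drawer's brass bar handle: bar 11 mm thick, 120 mm long along y, 35 mm in front of the drawer's front panel, 44 mm above the bench; moves with the drawer, axes as the chest's. Shut, it is 165 mm in front of the chest's origin
- ebonite_rod: bystander: black ebonite rod lying on the bench, 200 mm long along its x, 16 mm thick; origin under its middle
- insulator: bystander: squat green glass insulator, 84 mm across, 70 mm high; origin at the centre of its underside
- weight_large: bystander: brass weight with a hook on top, 44 mm across, 83 mm high with the hook; origin at the centre of its underside
- weight_small: bystander: brass weight with a hook on top, 34 mm across, 74 mm high with the hook; origin at the centre of its underside

How it is judged:
By the outcome, as a careful person would: the job done as asked, in the order asked, and still so for the second after the job is handed in, with the robot touching nothing.
It also fails if it takes over 54 s, if anything falls off the work surface, if the arm or the gripper's body presses on something with over 40 N, if the wrist force passes 120 N, or if a joint passes its speed limit or range.

### The arm

A 7-joint arm with a two-finger parallel gripper is mounted at the origin on the work surface. World frame = base frame: x ahead of the robot, y to its left, z up, the work surface at z = 0. Lengths are in m, angles in degrees, forces in N, time in s.
With the tool pointing down it reaches from about 0.425 to 0.875 m from the base axis. Payload 4.7 kg.
Tool frame: the origin (TCP) lies at the centre of the arm's flange, where the gripper is bolted on; the fingertips stand 182 mm ahead of it and the grasp point (between the pads) lies 164 mm ahead of it (env.grip_depth is the distance from the TCP to the grasp point, in m); z points along the fingers, y is the line along which they close (so a half turn about z gives the same grasp; the last joint's range is limited). The gripper opens to 87 mm and grips with 3 to 60 N. Pads are 19 mm wide; open, the fingers measure 117 mm over their backs; the gripper's body (75 mm by 190 mm) begins 51 mm behind the grasp point.
Start: joints at [65.953, 18.392, -4.016, 83.108, 1.295, 78.541, -3.26], TCP at [0.273, -0.59, 0.405] pointing down, gripper open.
Joint ranges: [-163.93, 163.93], [-17.29, 119.83], [-79.2, 71.16], [3.27, 140.29], [-89.18, 269.18], [5.43, 117.66], [-154.24, 154.24]. Speed limits (degrees/s): [147.25, 147.25, 180, 180, 180, 180, 180].

### API

Orientations are given as [roll, pitch, yaw] about the fixed x, y, z axes, in that order (R = Rz(yaw) Ry(pitch) Rx(roll)).
In Python, from cell import env gives the robot as it stands. The module is installed in compiled form; this text tells all that it offers.
- The arm moves only by the tool send_rows, never from a script. Its arguments are lists of equal length, an entry for each row: "xyz": the shift along the tool's x, y, z in m, a list of three; "rotation": the turn, a rotation vector about the tool's x, y, z in rad, a list of three; "jaw": the opening, from 0 (shut) to 1 (fully open). A call has 1 to 20 rows; each row shifts and turns the commanded pose from where the row before left it, along the tool's axes as they then stand; what a row does not reach is not made up. A row lasts 1/10 s, in which the tool goes at most 50 mm and 8.59 degrees, less where a joint would pass 70% of its speed; a pose out of reach is approached as far as the arm can. A call is refused whole if a number of a shift passes 0.05 or a number of a turn 0.15, either way. A call with a gripper value outside its range is refused whole. The fingers move at their own pace and stop on an object; "newtons" is the grip in N (left out, the last holds). Time passes only in rows, so rows that do not move let the fingers close. It gives the time, the measured TCP pose, the force, the opening and the grip force at its end, in the units of the state.
- env.get_obs(): the state, without advancing time (a new reading comes with each control period).
- env.read_camera(name): name is "side" or "top" or "wrist"; returns a dict with "image" (420x560x3 uint8, blue, green, red), "fx", "fy", "cx", "cy" (pixels), "distortion" ([k1, k2, p1, p2, k3] as OpenCV has them; the pictures are not rectified), "R" (3x3) and "t" (3): a world point X has camera coordinates R X + t. Camera axes: x right, y down, z forward; pixel columns grow to the right and rows downward; lengths in m; the calibration is good to about 2 mm. A picture is of the moment at which its call begins. There is no depth.
- env.sign_off(): hands the job in; it is judged then, once.
The state is a dict: "time_s": time; "qpos": joint angles; "joint_velocities": joint speeds; "effort": joint torques, N m; "tool_pos": TCP position; "tool_rot": TCP orientation; "force": force on the tool from outside, world axes, zero at the start; "wrist_torque": the same for the moment, N m; "grip_width": finger opening in m; "grasp_force": force on a finger pad.
Only numpy, scipy, OpenCV 4.12 (cv2) and the standard library are available. Lean on these libraries where they do the work, as an engineer would, in place of code of your own. Each camera call takes 0.05 s, during which the arm holds its last target. There are 200 camera calls.

## Working session

There is one attempt and no reset: what is moved stays moved. The work goes in short steps, Python scripts to look and compute and a tool call to move; the robot and the scene stay as the last step left them, time stands still between calls to the robot, and variables do not carry over. Pictures are saved under pics/ and viewed, at most 12 in all, crops included, and the job is handed in when it is done.

Besides the shell and the picture viewer there is one more tool, called after "Emit:" as a command line: name --argument value ..., lists and objects as JSON in quotes. send_rows: Moves the arm, as the interface text tells. Its arguments: {"type":"object","properties":{"xyz":{"type":"array"},"rotation":{"type":"array"},"jaw":{"type":"array"},"newtons":{"type":"number"}},"required":["xyz","rotation","jaw"]}

```bash
mkdir -p pics; python3 - <<'E'
from cell import env
import cv2,pickle
o=env.get_obs();print({k:o[k] for k in('time_s','tool_pos','tool_rot','grip_width','force')})
for n in('top','side'):
    c=env.read_camera(n);pickle.dump(c,open(n+'.pkl','wb'));cv2.imwrite(f'pics/{n}0.png',c['image'])
    print(n,c['fx'],c['distortion'],c['R'],c['t'])
E
```

```text
{'time_s': 0.0, 'tool_pos': array([ 0.27311242, -0.58962601,  0.40365707]), 'tool_rot': array([-1.79891494e+02,  6.22886544e-03,  2.48584057e+01]), 'grip_width': 0.08729735051765485, 'force': array([-0.34801191, -0.3555282 ,  0.0270959 ])}
top 447.0813769860381 [0.00328055 0.         0.         0.         0.        ] [[-0.00839502 -0.99964568  0.02525948]
 [-0.98726195  0.00427218 -0.15904586]
 [ 0.15888159 -0.02627291 -0.98694801]] [-0.07867844  0.58406739  1.17035898]
side 439.05944232477276 [-0.12195748  0.          0.          0.          0.        ] [[ 0.99923978 -0.0313327   0.02319764]
 [ 0.0041221  -0.50678313 -0.86206372]
 [ 0.03876696  0.86150399 -0.50626871]] [-0.58390153  0.00119004  1.12613738]
```

View pics/top0.png

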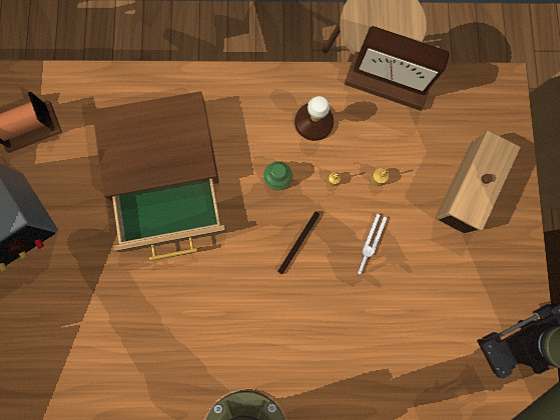

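View pics/side0.png

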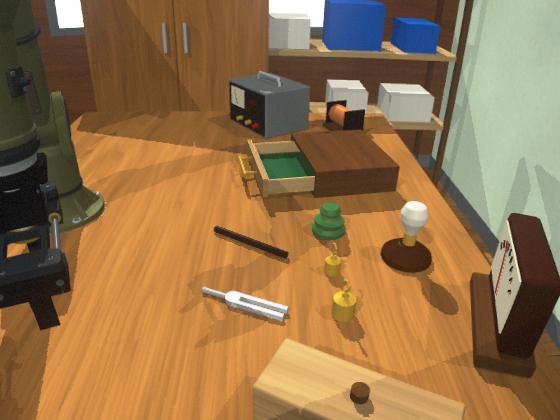

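The top view shows the fork with its tines at about (381,214) and the ball at about (361,272). The rod, insulator and weights are beside it. The open drawer is at about (168,215) with its handle from (150,257) to (199,248), towards the robot. The side view shows the fork from (205,291) to (285,312) and the handle at about (245,165).

```bash
cat > h.py <<'E'
import numpy as np,cv2
def K(c): return np.array([[c['fx'],0,c['cx']],[0,c['fy'],c['cy']],[0,0,1.]])
def ray(c,p):
    n=cv2.undistortPoints(np.array([[p]],float),K(c),np.array(c['distortion'],float))[0,0]
    R=np.array(c['R']);C=-R.T@np.array(c['t']);d=R.T@np.array([*n,1.]);return C,d/np.linalg.norm(d)
def plane(c,p,z):
    C,d=ray(c,p);return C+d*(z-C[2])/d[2]
def tri(a,p,b,q):
    C,d=ray(a,p);D,e=ray(b,q);s=np.linalg.lstsq(np.c_[d,-e],D-C,rcond=None)[0]
    A,B=C+s[0]*d,D+s[1]*e;return (A+B)/2,np.linalg.norm(A-B)
def project(c,X):
    R=np.array(c['R']);return cv2.projectPoints(np.array([X],float),cv2.Rodrigues(R)[0],np.array(c['t'],float),K(c),np.array(c['distortion'],float))[0][0,0]
def blob(c,lo,hi,roi):
    x0,y0,x1,y1=roi;m=cv2.inRange(cv2.cvtColor(c['image'],cv2.COLOR_BGR2HSV),lo,hi)
    k=np.zeros_like(m);k[y0:y1,x0:x1]=m[y0:y1,x0:x1];k=cv2.morphologyEx(k,cv2.MORPH_CLOSE,np.ones((3,3)))
    cs=cv2.findContours(k,cv2.RETR_EXTERNAL,cv2.CHAIN_APPROX_NONE)[0];return max(cs,key=cv2.contourArea)
E
python3 - <<'E'
from h import *
import pickle
np.set_printoptions(precision=4,suppress=True)
t,s=[pickle.load(open(n+'.pkl','rb')) for n in('top','side')]
def axis_ends(c,k):
    P=k[:,0].astype(float);vx,vy,x,y=cv2.fitLine(k,cv2.DIST_L2,0,.01,.01).ravel();a=(P-[x,y])@[vx,vy]
    return [np.r_[x,y]+v*np.r_[vx,vy] for v in(a.min(),a.max())],cv2.contourArea(k),cv2.minAreaRect(k)
# fork
G=((0,0,120),(180,70,255))
for n,c,r in(('t',t,(345,200,400,285)),('s',s,(195,280,295,325))):
    k=blob(c,*G,r);e=axis_ends(c,k);print('fork',n,e)
    print([plane(c,p,.008) for p in e[0]])
Y=((18,120,60),(32,255,255))
for n,c,r in(('t',t,(140,232,210,268)),('s',s,(232,148,262,190))):
    k=blob(c,*Y,r);e=axis_ends(c,k);print('handle',n,e);print([plane(c,p,.044) for p in e[0]])
k=blob(t,(55,80,20),(90,255,255),(100,160,230,250));
q=cv2.approxPolyDP(k,4,True)[:,0];print('green',q.tolist(),[plane(t,p,.022) for p in q])
for c,n,(x0,y0,x1,y1) in((t,'t',(85,80,240,270)),(s,'s',(215,120,415,210))):
    cv2.imwrite(f'pics/{n}c.png',cv2.resize(c['image'][y0:y1,x0:x1],None,fx=(3 if n=='t' else 4),fy=(3 if n=='t' else 4),interpolation=cv2.INTER_CUBIC))
E
```

```text
fork t ([array([358.5018, 273.8025]), array([381.6913, 215.2923])], 513.0, ((370.14385986328125, 244.61643981933594), (12.406362533569336, 62.851097106933594), 20.556045532226562))
[array([ 0.4144, -0.3133,  0.008 ]), array([ 0.5777, -0.3854,  0.008 ])]
fork s ([array([201.754 , 288.8317]), array([286.1709, 313.8028])], 996.0, ((243.87896728515625, 301.6114501953125), (88.035888671875, 15.914180755615234), 16.389541625976562))
[array([ 0.416, -0.318,  0.008]), array([ 0.5808, -0.3884,  0.008 ])]
handle t ([array([148.5578, 255.7243]), array([196.6839, 246.3731])], 190.5, ((172.02920532226562, 248.38861083984375), (15.29627799987793, 49.030494689941406), 78.11134338378906))
[array([0.4659, 0.256 , 0.044 ]), array([0.4901, 0.1285, 0.044 ])]
handle s ([array([248.0235, 149.0654]), array([249.8048, 175.6784])], 276.5, ((247.9879913330078, 162.3118133544922), (25.774688720703125, 18.75798988342285), 79.2156982421875))
[array([0.4869, 0.3112, 0.044 ]), array([0.4986, 0.1188, 0.044 ])]
green [[209, 183], [207, 192], [189, 185], [120, 195], [126, 240], [216, 223]] [array([0.6693, 0.1009, 0.022 ]), array([0.6436, 0.1061, 0.022 ]), array([0.6637, 0.1565, 0.022 ]), array([0.6358, 0.3463, 0.022 ]), array([0.5106, 0.3243, 0.022 ]), array([0.5561, 0.0799, 0.022 ])]
```

View pics/tc.png

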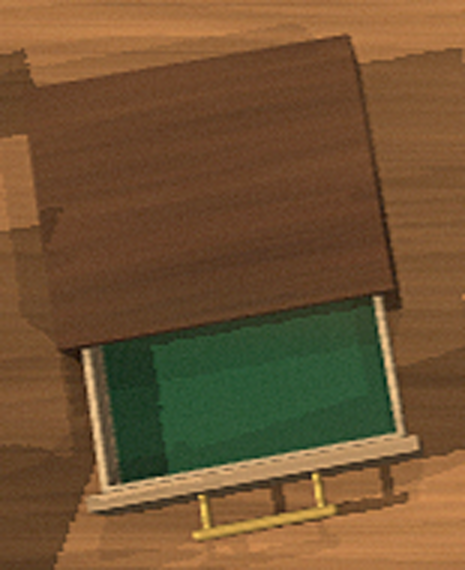

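View pics/sc.png

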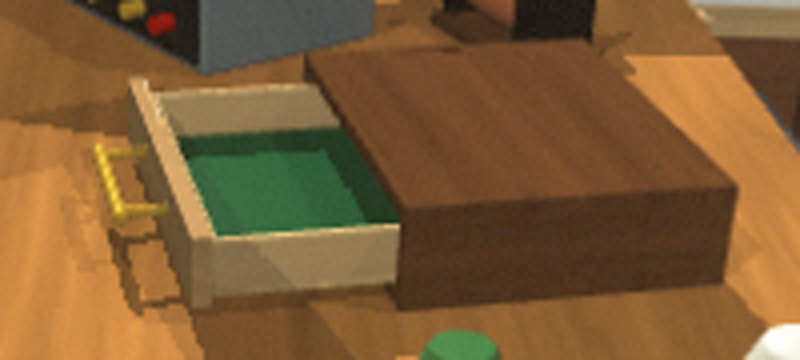

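The crops show the handle bar in the top view from (149.3,258.3) to (196.3,250), and in the side view from (239.5,157.5) to (244.5,173.8). The roof corners are also visible. I'll triangulate them.

```bash
python3 - <<'E'
from h import *
import pickle
np.set_printoptions(precision=4,suppress=True)
t,s=[pickle.load(open(n+'.pkl','rb')) for n in('top','side')]
T=lambda x,y:(85+x/3,80+y/3)
S=lambda x,y:(215+x/4,120+y/4)
P={}
for n,a,b in(('hL',T(193,535),S(98,150)),('hR',T(334,510),S(118,215)),
 ('FL',T(62,348),S(308,57)),('FR',T(388,290),S(405,210)),('BR',T(350,37),S(735,187)),('BL',T(33,87),S(590,40)),
 ('pL',T(90,500),S(130,82)),('pR',T(418,438),S(193,240)),
 ('ball',(358.5,273.8),(201.8,288.8)),('tine',(381.7,215.3),(286.2,313.8))):
    P[n],e=tri(t,a,s,b);z={'h':.044,'F':.08,'B':.08,'p':.062}.get(n[0],.008) if n!='ball' else .006
    print(n,P[n],'err',round(e,4),'top@',z,plane(t,a,z)[:2],'side@',plane(s,b,z)[:2])
for a,b in(('hL','hR'),('FL','FR'),('BL','BR'),('pL','pR')):
    d=P[a]-P[b];print(a,b,np.linalg.norm(d),np.degrees(np.arctan2(-d[0],d[1])))
d=P['tine']-P['ball'];print('fork',np.linalg.norm(d),np.degrees(np.arctan2(d[1],d[0])),'origin',P['ball']+d*(108/184.))
E
```

```text
hL [0.461  0.2551 0.039 ] err 0.0034 top@ 0.044 [0.459  0.2537] side@ [0.4633 0.2443]
hR [0.4818 0.1293 0.0446] err 0.0031 top@ 0.044 [0.4803 0.1293] side@ [0.4833 0.131 ]
FL [0.6259 0.3674 0.0736] err 0.0059 top@ 0.08 [0.6216 0.3649] side@ [0.6278 0.3519]
FR [0.6773 0.0805 0.0732] err 0.0043 top@ 0.08 [0.6734 0.0798] side@ [0.6777 0.0673]
BR [0.9156 0.1181 0.076 ] err 0.0033 top@ 0.08 [0.912  0.1177] side@ [0.9146 0.1105]
BL [0.8662 0.4038 0.0787] err 0.0051 top@ 0.08 [0.863  0.4033] side@ [0.8683 0.4024]
pL [0.4868 0.3397 0.0622] err 0.0047 top@ 0.062 [0.4892 0.34  ] side@ [0.4845 0.3393]
pR [0.5393 0.053  0.0642] err 0.0058 top@ 0.062 [0.5425 0.0534] side@ [0.5364 0.0564]
ball [ 0.4149 -0.3139  0.0045] err 0.0009 top@ 0.006 [ 0.4144 -0.3137] side@ [ 0.4156 -0.3156]
tine [ 0.5796 -0.3861  0.0055] err 0.003 top@ 0.008 [ 0.5777 -0.3854] side@ [ 0.5809 -0.3884]
hL hR 0.1276373660479959 9.429290904389278
FL FR 0.2914610018971612 10.148216497473719
BL BR 0.2899693587550491 9.794980947175421
pL pR 0.2914896654441356 10.381308008988006
fork 0.17981294027552835 -23.6652769139745 origin [ 0.5115 -0.3563  0.0051]
```

Emit:
send_rows --xyz '[[0.0313,-0.0114,0.0084],[0.0313,-0.0114,0.0084],[0.0313,-0.0114,0.0084],[0.0313,-0.0114,0.0084],[0.0313,-0.0114,0.0084],[0.0313,-0.0114,0.0084],[0.0313,-0.0114,0.0084],[0.0313,-0.0114,0.0084],[0.0313,-0.0114,0.0084],[0.0313,-0.0114,0.0084]]' --rotation '[[0,0,0],[0,0,0],[0,0,0],[0,0,0],[0,0,0],[0,0,0],[0,0,0],[0,0,0],[0,0,0],[0,0,0]]' --jaw '[1,1,1,1,1,1,1,1,1,1]'

```text
time_s: 1.1
tool_pos: [0.5099, -0.3537, 0.32]
tool_rot: [-180.0, 0.0, 24.8]
force: [0.6, -0.1, 0.5]
grip_width: 0.0871
grasp_force: 0.0
```

Emit:
send_rows --xyz '[[0,0,0],[0,0,0],[0,0,0],[0,0,0],[0,0,0],[0,0,0],[0,0,0],[0,0,0],[0,0,0],[0,0,0],[0,0,0],[0,0,0],[0,0,0],[0,0,0],[0,0,0],[0,0,0],[0,0,0],[0,0,0]]' --rotation '[[0,0,-0.1434],[0,0,-0.1434],[0,0,-0.1434],[0,0,-0.1434],[0,0,-0.1434],[0,0,-0.1434],[0,0,-0.1434],[0,0,-0.1434],[0,0,-0.1434],[0,0,-0.1434],[0,0,-0.1434],[0,0,-0.1434],[0,0,-0.1434],[0,0,-0.1434],[0,0,-0.1434],[0,0,-0.1434],[0,0,0],[0,0,0]]' --jaw '[1,1,1,1,1,1,1,1,1,1,1,1,1,1,1,1,1,1]'

```text
time_s: 2.9
tool_pos: [0.5091, -0.3548, 0.3204]
tool_rot: [180.0, -0.0, 156.1]
force: [0.7, -0.6, -0.4]
grip_width: 0.087
grasp_force: 0.0
```

```bash
cat >> h.py <<'E'
def togo(o,xyz,yaw):
    "shift in the present tool axes, then turn about tool z (rad)"
    from scipy.spatial.transform import Rotation as Ro
    R=Ro.from_euler('xyz',o['tool_rot'],degrees=True)
    G=Ro.from_euler('xyz',[180,0,yaw],degrees=True)
    return R.inv().apply(np.array(xyz)-o['tool_pos']),(R.inv()*G).as_rotvec()
E
python3 - <<'E'
from cell import env
from h import *
np.set_printoptions(precision=4,suppress=True)
o=env.get_obs();print(o['time_s'],o['tool_pos'],o['tool_rot'],o['qpos'],o['force'])
c=env.read_camera('wrist');cv2.imwrite('pics/w1.png',c['image'])
import pickle;pickle.dump(c,open('w1.pkl','wb'))
for n,p in(('ball',(.4149,-.3139,.006)),('tine',(.5788,-.386,.006)),('origin',(.5093,-.3553,.012))):print(n,project(c,p))
E
```

```text
2.9 [ 0.5091 -0.3548  0.3204] [179.9849  -0.0385 156.1123] [ 59.3011  21.1313 -33.2987  92.6906  12.1557  69.8705  89.6711] [ 0.7436 -0.5926 -0.3876]
ball [285.0399  94.4576]
tine [285.641  268.1649]
origin [285.5279 201.7278]
```

View pics/w1.png

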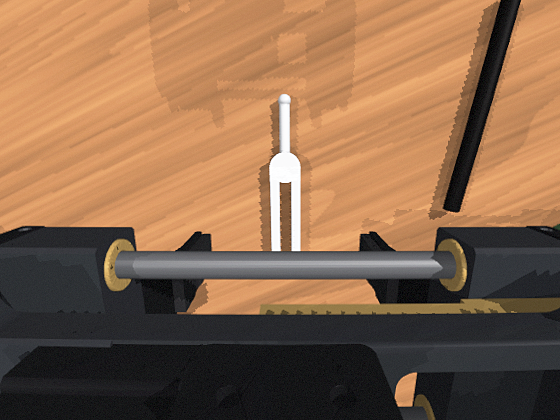

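The wrist view shows the fork straight up the image on column 285, with the ball end at (285,94). My measurement predicted (285,94.5), and the fork sits centred between the fingers. I'll descend and grip.

Emit:
send_rows --xyz '[[0,0,0.02],[0,0,0.02],[0,0,0.02],[0,0,0.02],[0,0,0.02],[0,0,0.012],[0,0,0.012],[0,0,0.006],[0,0,0.006],[0,0,0],[0,0,0]]' --rotation '[[0,0,0],[0,0,0],[0,0,0],[0,0,0],[0,0,0],[0,0,0],[0,0,0],[0,0,0],[0,0,0],[0,0,0],[0,0,0]]' --jaw '[1,1,1,1,1,1,1,1,1,1,1]'

```text
time_s: 4.05
tool_pos: [0.5095, -0.3549, 0.1853]
tool_rot: [-180.0, 0.0, 156.3]
force: [-0.5, 0.1, 0.1]
grip_width: 0.0869
grasp_force: 0.0
```

Emit:
send_rows --xyz '[[0,0,0],[0,0,0],[0,0,0],[0,0,0],[0,0,0],[0,0,0],[0,0,0],[0,0,0],[0,0,0],[0,0,0]]' --rotation '[[0,0,0],[0,0,0],[0,0,0],[0,0,0],[0,0,0],[0,0,0],[0,0,0],[0,0,0],[0,0,0],[0,0,0]]' --jaw '[0.2,0.2,0.2,0.2,0.2,0.2,0.2,0.2,0.2,0.2]' --newtons 25

```text
time_s: 5.05
tool_pos: [0.5093, -0.3548, 0.1847]
tool_rot: [-180.0, -0.0, 156.3]
force: [-0.2, -0.3, -0.2]
grip_width: 0.0295
grasp_force: 25.0
```

Emit:
send_rows --xyz '[[0,0,-0.005],[0,0,-0.01],[0,0,-0.02],[0,0,-0.025],[0,0,-0.025],[0,0,-0.025],[0,0,-0.02],[0,0,-0.01],[0,0,0]]' --rotation '[[0,0,0],[0,0,0],[0,0,0],[0,0,0],[0,0,0],[0,0,0],[0,0,0],[0,0,0],[0,0,0]]' --jaw '[0.2,0.2,0.2,0.2,0.2,0.2,0.2,0.2,0.2]'

```text
time_s: 5.95
tool_pos: [0.5097, -0.3549, 0.3267]
tool_rot: [-179.9, 0.2, 156.3]
force: [1.0, -0.5, -1.9]
grip_width: 0.03
grasp_force: 25.0
```

Emit:
send_rows --xyz '[[0,0,0],[0,0,0],[0,0,0],[0,0,0],[0,0,0],[0,0,0],[0,0,0],[0,0,0],[0,0,0],[0,0,0],[0,0,0],[0,0,0]]' --rotation '[[0,0,0.06],[0,0,0.1],[0,0,0.11],[0,0,0.11],[0,0,0.11],[0,0,0.11],[0,0,0.11],[0,0,0.11],[0,0,0.1],[0,0,0.06],[0,0,0],[0,0,0]]' --jaw '[0.2,0.2,0.2,0.2,0.2,0.2,0.2,0.2,0.2,0.2,0.2,0.2]'

```text
time_s: 7.15
tool_pos: [0.509, -0.3546, 0.3237]
tool_rot: [-179.9, -0.1, 100.3]
force: [-0.2, -1.0, -2.5]
grip_width: 0.0298
grasp_force: 25.0
```

Emit:
send_rows --xyz '[[0.013,0.004,0],[0.0266,0.0086,0],[0.028,0.0091,0],[0.028,0.0091,0],[0.028,0.0091,0],[0.028,0.0091,0],[0.028,0.0091,0],[0.028,0.0091,0],[0.028,0.0091,0],[0.028,0.0091,0],[0.028,0.0091,0],[0.028,0.0091,0],[0.028,0.0091,0],[0.028,0.0091,0],[0.028,0.0091,0],[0.028,0.0091,0],[0.028,0.0091,0],[0.028,0.0091,0],[0.028,0.0091,0],[0.016,0.006,0]]' --rotation '[[0,0,0],[0,0,0],[0,0,0],[0,0,0],[0,0,0],[0,0,0],[0,0,0],[0,0,0],[0,0,0],[0,0,0],[0,0,0],[0,0,0],[0,0,0],[0,0,0],[0,0,0],[0,0,0],[0,0,0],[0,0,0],[0,0,0],[0,0,0]]' --jaw '[0.2,0.2,0.2,0.2,0.2,0.2,0.2,0.2,0.2,0.2,0.2,0.2,0.2,0.2,0.2,0.2,0.2,0.2,0.2,0.2]'

```text
time_s: 9.15
tool_pos: [0.5847, 0.2031, 0.3248]
tool_rot: [-180.0, -0.1, 100.4]
force: [-0.2, -0.3, -1.3]
grip_width: 0.0299
grasp_force: 25.0
```

```bash
python3 - <<'E'
from cell import env
from h import *
np.set_printoptions(precision=4,suppress=True)
o=env.get_obs();print(o['time_s'],o['tool_pos'],o['tool_rot'],o['qpos'],o['force'],o['grip_width'])
c=env.read_camera('wrist');cv2.imwrite('pics/w2.png',c['image'])
import pickle;pickle.dump(c,open('w2.pkl','wb'))
print(togo(o,(.587,.199,.3247),100))
E
```

```text
9.15 [0.5847 0.2031 0.3248] [-179.9921   -0.1185  100.4319] [ 11.2509  22.4287 -41.0624  92.4716  15.2613  70.8594 -22.2669] [-0.2304 -0.3242 -1.3447] 0.029884460039001196
(array([-0.0044,  0.0016,  0.0001]), array([-0.0001, -0.0021,  0.0075]))
```

View pics/w2.png

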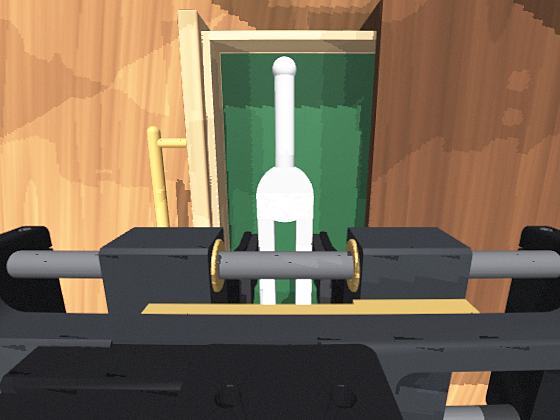

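The wrist view shows the fork hanging level on column 285 (ball at (285,66)). It is over the green lining, between the front panel at about column 205 and the roof edge at about column 372. I'll check these edges numerically.

```bash
python3 - <<'E'
from h import *
import pickle
np.set_printoptions(precision=4,suppress=True)
c=pickle.load(open('w2.pkl','rb'));t=pickle.load(open('top.pkl','rb'))
g=cv2.cvtColor(c['image'],cv2.COLOR_BGR2HSV)
m=cv2.inRange(g,(50,90,20),(90,255,255))
for r in range(60,225,40):
    u=np.flatnonzero(m[r,200:385])+200;print(r,u.min(),u.max(),plane(c,(u.min(),r),.022),plane(c,(u.max(),r),.08))
ox,ax=np.array([.585,.212]),np.array([np.cos(np.radians(10)),np.sin(np.radians(10))])
for n,p,z in(('rimL',(187,12),.062),('rimL2',(196,200),.062),('handle end',(153,130),.044),('roofedge',(378,60),.08)):
    q=plane(c,p,z);print(n,q,'chest x rel place',(q[:2]-[.587,.199])@ax)
E
```

```text
60 221 373 [0.5046 0.3209 0.022 ] [0.6245 0.3295 0.08  ]
100 223 371 [0.5109 0.2875 0.022 ] [0.6297 0.3029 0.08  ]
140 225 368 [0.5175 0.2522 0.022 ] [0.6345 0.2747 0.08  ]
180 227 366 [0.5245 0.2148 0.022 ] [0.6404 0.2449 0.08  ]
220 229 363 [0.5319 0.1749 0.022 ] [0.6459 0.2131 0.08  ]
rimL [0.4847 0.3418 0.062 ] chest x rel place -0.07597953044500104
rimL2 [0.5075 0.2004 0.062 ] chest x rel place -0.07807053956966283
handle end [0.4589 0.2508 0.044 ] chest x rel place -0.11713113215629041
roofedge [0.628  0.3301 0.08  ] chest x rel place 0.0631842255637806
```

Emit:
send_rows --xyz '[[-0.0044,0.0016,0],[0,0,0.01],[0,0,0.018],[0,0,0.018],[0,0,0.018],[0,0,0.018],[0,0,0.013],[0,0,0.008],[0,0,0.005],[0,0,0.003],[0,0,0.003],[0,0,0]]' --rotation '[[0,0,0],[0,0,0],[0,0,0],[0,0,0],[0,0,0],[0,0,0],[0,0,0],[0,0,0],[0,0,0],[0,0,0],[0,0,0],[0,0,0]]' --jaw '[0.2,0.2,0.2,0.2,0.2,0.2,0.2,0.2,0.2,0.2,0.2,0.2]'

```text
time_s: 10.4
tool_pos: [0.5885, 0.195, 0.2108]
tool_rot: [180.0, 0.0, 100.2]
force: [-0.4, -0.9, -2.6]
grip_width: 0.0296
grasp_force: 25.0
```

Emit:
send_rows --xyz '[[0,0,0.001],[0,0,0.001],[0,0,0]]' --rotation '[[0,0,0],[0,0,0],[0,0,0]]' --jaw '[0.2,0.2,0.2]'

```text
time_s: 10.7
tool_pos: [0.5884, 0.195, 0.2088]
tool_rot: [180.0, 0.0, 100.2]
force: [0.1, 0.1, -1.9]
grip_width: 0.0296
grasp_force: 25.0
```

Underside should be about 2 mm above the floor, so I'll feel for contact.

Emit:
send_rows --xyz '[[0,0,0.001],[0,0,0],[0,0,0]]' --rotation '[[0,0,0],[0,0,0],[0,0,0]]' --jaw '[0.2,0.2,0.2]'

```text
time_s: 11.0
tool_pos: [0.5884, 0.195, 0.2077]
tool_rot: [-180.0, 0.0, 100.2]
force: [0.2, -0.4, -2.1]
grip_width: 0.0293
grasp_force: 25.0
```

Emit:
send_rows --xyz '[[0,0,0.0008],[0,0,0],[0,0,0]]' --rotation '[[0,0,0],[0,0,0],[0,0,0]]' --jaw '[0.2,0.2,0.2]'

```text
time_s: 11.3
tool_pos: [0.5884, 0.195, 0.2069]
tool_rot: [-180.0, 0.0, 100.2]
force: [0.3, -0.2, -1.5]
grip_width: 0.0297
grasp_force: 25.0
```

Emit:
send_rows --xyz '[[0,0,0.0005],[0,0,0],[0,0,0]]' --rotation '[[0,0,0],[0,0,0],[0,0,0]]' --jaw '[0.2,0.2,0.2]'

```text
time_s: 11.6
tool_pos: [0.5885, 0.195, 0.2067]
tool_rot: [180.0, 0.0, 100.2]
force: [0.2, -0.3, 0.9]
grip_width: 0.0295
grasp_force: 25.0
```

The force went from -2 N to +0.9 N, so the fork rests on the floor. I'll open part way and lift straight up.

Emit:
send_rows --xyz '[[0,0,0],[0,0,0],[0,0,0],[0,0,0],[0,0,0],[0,0,0]]' --rotation '[[0,0,0],[0,0,0],[0,0,0],[0,0,0],[0,0,0],[0,0,0]]' --jaw '[0.4,0.45,0.5,0.5,0.5,0.5]'

```text
time_s: 12.2
tool_pos: [0.5884, 0.195, 0.2064]
tool_rot: [-180.0, 0.0, 100.2]
force: [0.6, -0.7, 0.3]
grip_width: 0.043
grasp_force: 0.0
```

Emit:
send_rows --xyz '[[0,0,-0.005],[0,0,-0.01],[0,0,-0.02],[0,0,-0.02],[0,0,-0.02],[0,0,-0.02],[0,0,-0.015],[0,0,-0.01],[0,0,0],[0,0,0]]' --rotation '[[0,0,0],[0,0,0],[0,0,0],[0,0,0],[0,0,0],[0,0,0],[0,0,0],[0,0,0],[0,0,0],[0,0,0]]' --jaw '[0.5,0.5,0.5,0.5,0.5,0.5,0.5,0.5,0.5,0.5]'

```text
time_s: 13.2
tool_pos: [0.5882, 0.1948, 0.326]
tool_rot: [-180.0, 0.0, 100.2]
force: [-0.5, 0.4, -0.0]
grip_width: 0.0434
grasp_force: 0.0
```

```bash
python3 - <<'E'
from cell import env
from h import *
import pickle
np.set_printoptions(precision=4,suppress=True)
o=env.get_obs();print(o['time_s'],o['tool_pos'],o['tool_rot'],o['force'],o['grip_width'])
c=env.read_camera('wrist');cv2.imwrite('pics/w3.png',c['image']);t=pickle.load(open('top.pkl','rb'))
a,e=tri(c,(153,130),t,(149.3,258.3));print(a,e)
ax=np.array([np.cos(np.radians(10.3)),np.sin(np.radians(10.3)),0])
hd=np.array([.471,.192,0]);st=hd-.055*ax;st[2]=.3207;print('start',st,togo(o,st,100.2))
E
```

```text
13.2 [0.5882 0.1948 0.326 ] [-179.9621    0.0164  100.16  ] [-0.4582  0.3853 -0.0241] 0.0434248330196827
[0.4616 0.2473 0.0503] 0.011108605218100786
start [0.4169 0.1822 0.3207] (array([ 0.0178, -0.1709,  0.0054]), array([-0.0007,  0.0003, -0.0007]))
```

View pics/w3.png

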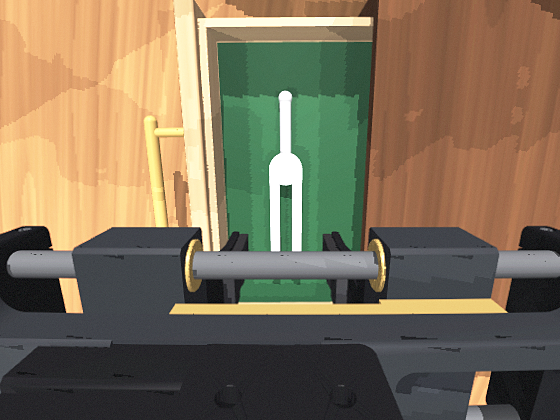

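The fork lies flat on the lining, ball at (285,97) and tines under the gripper, and it is clear of the walls. The handle tip is at (151,120). Next I'll move in front of the handle, with the jaws shut, and go down.

Emit:
send_rows --xyz '[[0.001,-0.008,0],[0.002,-0.018,0],[0.003,-0.025,0],[0.003,-0.03,0],[0.003,-0.03,0],[0.003,-0.025,0],[0.002,-0.016,0],[0.001,-0.009,0],[0,0,0],[0,0,0]]' --rotation '[[0,0,0],[0,0,0],[0,0,0],[0,0,0],[0,0,0],[0,0,0],[0,0,0],[0,0,0],[0,0,0],[0,0,0]]' --jaw '[0,0,0,0,0,0,0,0,0,0]'

```text
time_s: 14.25
tool_pos: [0.4272, 0.1841, 0.3265]
tool_rot: [180.0, 0.0, 100.1]
force: [-0.3, 0.0, -0.4]
grip_width: 0.0002
grasp_force: 0.0
```

Emit:
send_rows --xyz '[[0,0,0.008],[0,0,0.018],[0,0,0.02],[0,0,0.02],[0,0,0.02],[0,0,0.016],[0,0,0.008],[0,0,0.004],[0,0,0],[0,0,0]]' --rotation '[[0,0,0],[0,0,0],[0,0,0],[0,0,0],[0,0,0],[0,0,0],[0,0,0],[0,0,0],[0,0,0],[0,0,0]]' --jaw '[0,0,0,0,0,0,0,0,0,0]'

```text
time_s: 15.25
tool_pos: [0.4272, 0.1845, 0.213]
tool_rot: [179.9, -0.0, 100.2]
force: [0.1, 0.0, 0.4]
grip_width: 0.0005
grasp_force: 0.0
```

Emit:
send_rows --xyz '[[0,0.003,0],[0,0.004,0],[0,0.004,0],[0,0.004,0],[0,0.004,0],[0,0.003,0],[0,0.003,0],[0,0.003,0]]' --rotation '[[0,0,0],[0,0,0],[0,0,0],[0,0,0],[0,0,0],[0,0,0],[0,0,0],[0,0,0]]' --jaw '[0,0,0,0,0,0,0,0]'

```text
time_s: 16.05
tool_pos: [0.4545, 0.1892, 0.2123]
tool_rot: [-180.0, 0.0, 100.2]
force: [0.3, 0.6, 0.4]
grip_width: 0.0004
grasp_force: 0.0
```

```bash
python3 - <<'E'
from cell import env
from h import *
o=env.get_obs();print(o['time_s'],o['tool_pos'],o['tool_rot'],o['force'],o['grip_width'])
c=env.read_camera('side');i=c['image'][100:240,160:420];cv2.imwrite('pics/s4.png',cv2.resize(i,None,fx=3,fy=3,interpolation=cv2.INTER_CUBIC))
E
```

```text
16.05 [0.45449819 0.18923957 0.21233373] [-1.79987276e+02  5.10420627e-03  1.00167457e+02] [0.30350587 0.58806191 0.39415865] 0.00043093037634421084
```

View pics/s4.png

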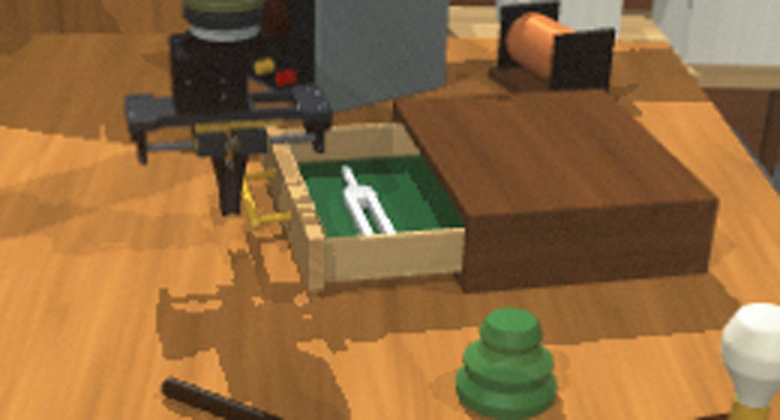

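The closed fingers at (230,205) are just in front of the bar at (250,200), and the gripper body clears the panel. I'll push gently.

Emit:
send_rows --xyz '[[0,0.002,0],[0,0.002,0],[0,0.003,0],[0,0.004,0],[0,0.005,0],[0,0.006,0],[0,0.006,0],[0,0.006,0],[0,0.006,0],[0,0.006,0],[0,0.006,0],[0,0.006,0],[0,0.006,0],[0,0.006,0],[0,0.006,0],[0,0.006,0],[0,0.006,0],[0,0.006,0],[0,0.005,0],[0,0.004,0]]' --rotation '[[0,0,0],[0,0,0],[0,0,0],[0,0,0],[0,0,0],[0,0,0],[0,0,0],[0,0,0],[0,0,0],[0,0,0],[0,0,0],[0,0,0],[0,0,0],[0,0,0],[0,0,0],[0,0,0],[0,0,0],[0,0,0],[0,0,0],[0,0,0]]' --jaw '[0,0,0,0,0,0,0,0,0,0,0,0,0,0,0,0,0,0,0,0]'

```text
time_s: 18.1
tool_pos: [0.5562, 0.2074, 0.2125]
tool_rot: [180.0, 0.0, 100.2]
force: [-1.7, 0.4, 0.8]
grip_width: 0.0001
grasp_force: 0.6
```

Emit:
send_rows --xyz '[[0,0.003,0],[0,0.003,0],[0,0.003,0],[0,0.003,0],[0,0.003,0],[0,0.003,0],[0,0.002,0]]' --rotation '[[0,0,0],[0,0,0],[0,0,0],[0,0,0],[0,0,0],[0,0,0],[0,0,0]]' --jaw '[0,0,0,0,0,0,0]'

```text
time_s: 18.8
tool_pos: [0.5757, 0.211, 0.2124]
tool_rot: [180.0, 0.0, 100.2]
force: [-2.0, 0.3, 0.8]
grip_width: 0.0003
grasp_force: 0.5
```

```bash
python3 - <<'E'
from cell import env
from h import *
o=env.get_obs();print(o['time_s'],o['tool_pos'],o['tool_rot'],o['force'],o['grip_width'])
c=env.read_camera('side');i=c['image'][100:240,160:420];cv2.imwrite('pics/s5.png',cv2.resize(i,None,fx=3,fy=3,interpolation=cv2.INTER_CUBIC))
E
```

```text
18.8 [0.57566608 0.21097349 0.21240792] [1.79992879e+02 2.07749372e-03 1.00163982e+02] [-1.98560518  0.28150617  0.84383409] 0.00026337861431650835
```

View pics/s5.png

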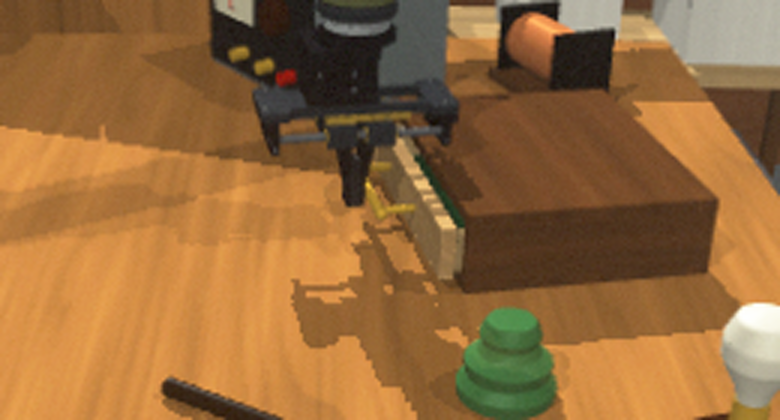

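The drawer has about 20 mm left, with a green gap still showing at (440,190). The push force is about 2 N.

Emit:
send_rows --xyz '[[0,0.002,0],[0,0.002,0],[0,0.002,0],[0,0.002,0],[0,0.002,0],[0,0.001,0],[0,0.001,0],[0,0.001,0],[0,0,0]]' --rotation '[[0,0,0],[0,0,0],[0,0,0],[0,0,0],[0,0,0],[0,0,0],[0,0,0],[0,0,0],[0,0,0]]' --jaw '[0,0,0,0,0,0,0,0,0]'

```text
time_s: 19.75
tool_pos: [0.5863, 0.2131, 0.2122]
tool_rot: [-179.6, 0.1, 100.2]
force: [-10.1, -2.8, 6.5]
grip_width: 0.0002
grasp_force: 4.9
```

Emit:
send_rows --xyz '[[0,0.001,0],[0,0.001,0],[0,0.001,0],[0,0,0]]' --rotation '[[0,0,0],[0,0,0],[0,0,0],[0,0,0]]' --jaw '[0,0,0,0]'

```text
time_s: 20.15
tool_pos: [0.5874, 0.2136, 0.2122]
tool_rot: [-179.3, 0.2, 100.2]
force: [-16.3, -5.1, 14.7]
grip_width: 0.0005
grasp_force: 8.8
```

Emit:
send_rows --xyz '[[0,0.001,0],[0,0.001,0],[0,0,0]]' --rotation '[[0,0,0],[0,0,0],[0,0,0]]' --jaw '[0,0,0]'

```text
time_s: 20.45
tool_pos: [0.5881, 0.2139, 0.2121]
tool_rot: [-179.1, 0.2, 100.2]
force: [-22.1, -7.2, 19.4]
grip_width: 0.0005
grasp_force: 11.5
```

The drawer has met a stop. I'll back off and check that it is fully shut.

Emit:
send_rows --xyz '[[0,-0.003,0],[0,-0.004,0],[0,-0.006,0],[0,-0.01,0],[0,-0.01,0],[0,-0.01,0],[0,0,0]]' --rotation '[[0,0,0],[0,0,0],[0,0,0],[0,0,0],[0,0,0],[0,0,0],[0,0,0]]' --jaw '[0,0,0,0,0,0,0]'

```text
time_s: 21.15
tool_pos: [0.5493, 0.2064, 0.2123]
tool_rot: [-179.9, 0.0, 100.2]
force: [0.3, 1.1, 0.4]
grip_width: 0.0006
grasp_force: 0.0
```

```bash
python3 - <<'E'
from cell import env
from h import *
o=env.get_obs();print(o['time_s'],o['tool_pos'],o['tool_rot'],o['force'],o['grip_width'])
c=env.read_camera('side');i=cv2.resize(c['image'][120:210,260:360],None,fx=4,fy=4,interpolation=cv2.INTER_CUBIC)
t=env.read_camera('top');j=cv2.resize(t['image'][150:240,90:235],None,fx=2.75,fy=4,interpolation=cv2.INTER_CUBIC)
cv2.imwrite('pics/st6.png',np.hstack([i,j]))
import pickle;pickle.dump((t,c),open('f.pkl','wb'))
E
```

```text
21.15 [0.5493087  0.20640262 0.21231728] [-1.79947787e+02  4.52742370e-02  1.00209359e+02] [0.26533736 1.12252725 0.42480892] 0.000557221934453725
```

View pics/st6.png

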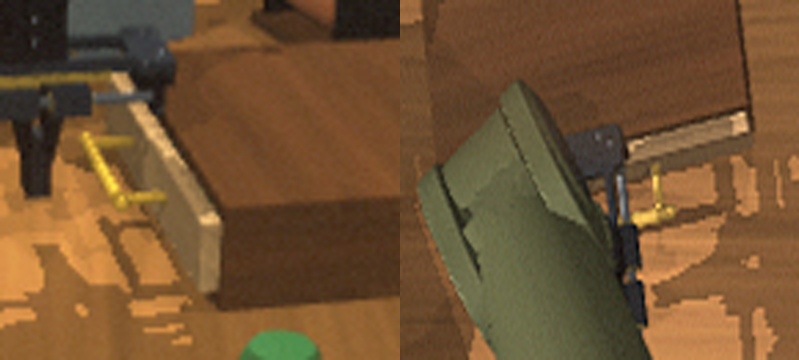

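The panel looks seated: no gap or lining shows, and the 15 mm thick front stands proud of the carcass as the dimensions imply. I'll check it numerically from the handle end at top pixel (190,203.8).

```bash
python3 - <<'E'
from h import *
import pickle
t,s=pickle.load(open('f.pkl','rb'))
h=plane(t,(190.3,203.8),.044)
old=plane(t,(196.3,250),.044)
a=np.radians(10.3);ax=np.array([np.cos(a),np.sin(a)])
fr=plane(t,(214.3,176.7),.08);fl=plane(t,(105.7,196),.08);br=plane(t,(201.7,92.3),.08)
print(h,old,'travel',(h-old)[:2]@ax,'bar to carcass edge (50.5 if shut)',[(p-h)[:2]@ax for p in(fr,fl)],'carcass depth seen',(br-fr)[:2]@ax)
k=tri(t,(190.3,203.8),s,(260+125/4,120+203/4));print(k)
E
```

```text
[0.60633846 0.14810586 0.044     ] [0.480345   0.12936052 0.044     ] travel 0.1273147914122408 bar to carcass edge (50.5 if shut) [np.float64(0.0536647500565017), np.float64(0.053815640771511956)] carcass depth seen 0.24168298046262437
(array([0.61117341, 0.14813749, 0.045281  ]), np.float64(0.009972193018891346))
```

The measurement is within about 3 mm of shut, but the upward force suggests the gripper's long side may have been near the chest. I'll turn the gripper 90° so its body stays clear of the roof, then push gently again to confirm.

Emit:
send_rows --xyz '[[0,-0.01,0],[0,0,0],[0,0,0],[0,0,0],[0,0,0],[0,0,0],[0,0,0],[0,0,0],[0,0,0],[0,0,0],[0,0,0],[0,0,0],[0,0,0]]' --rotation '[[0,0,0],[0,0,0.1428],[0,0,0.1428],[0,0,0.1428],[0,0,0.1428],[0,0,0.1428],[0,0,0.1428],[0,0,0.1428],[0,0,0.1428],[0,0,0.1428],[0,0,0.1428],[0,0,0.1428],[0,0,0]]' --jaw '[0,0,0,0,0,0,0,0,0,0,0,0,0]'

```text
time_s: 22.55
tool_pos: [0.5406, 0.2048, 0.2124]
tool_rot: [180.0, 0.0, 10.1]
force: [-0.3, -0.1, 0.4]
grip_width: 0.0001
grasp_force: 0.0
```

Emit:
send_rows --xyz '[[0.006,0,0],[0.008,0,0],[0.008,0,0],[0.006,0,0],[0.004,0,0],[0.003,0,0],[0.002,0,0],[0.002,0,0],[0.002,0,0],[0,0,0]]' --rotation '[[0,0,0],[0,0,0],[0,0,0],[0,0,0],[0,0,0],[0,0,0],[0,0,0],[0,0,0],[0,0,0],[0,0,0]]' --jaw '[0,0,0,0,0,0,0,0,0,0]'

```text
time_s: 23.55
tool_pos: [0.5814, 0.212, 0.2125]
tool_rot: [180.0, -0.0, 10.2]
force: [1.5, -1.0, 0.4]
grip_width: 0.001
grasp_force: 0.0
```

Emit:
send_rows --xyz '[[0.002,0,0],[0.002,0,0],[0.001,0,0],[0,0,0]]' --rotation '[[0,0,0],[0,0,0],[0,0,0],[0,0,0]]' --jaw '[0,0,0,0]'

```text
time_s: 23.95
tool_pos: [0.5845, 0.2128, 0.2122]
tool_rot: [179.9, 0.4, 10.2]
force: [-7.2, -2.5, 5.4]
grip_width: 0.0002
grasp_force: 3.9
```

The resistance is the same with the body well clear: 7 N against 1 N of friction, and no motion. So the drawer is against its own stop. I'll retreat and raise.

Emit:
send_rows --xyz '[[0.002,0,0],[0,0,0],[-0.004,0,0],[-0.006,0,0],[-0.01,0,0],[-0.015,0,0],[-0.015,0,0],[0,0,-0.01],[0,0,-0.03],[0,0,-0.03],[0,0,-0.03],[0,0,-0.02],[0,0,0],[0,0,0]]' --rotation '[[0,0,0],[0,0,0],[0,0,0],[0,0,0],[0,0,0],[0,0,0],[0,0,0],[0,0,0],[0,0,0],[0,0,0],[0,0,0],[0,0,0],[0,0,0],[0,0,0]]' --jaw '[0,0,0,0,0,0,0,0,0,0,0,0,0,0]'

```text
time_s: 25.35
tool_pos: [0.5392, 0.2044, 0.333]
tool_rot: [180.0, -0.1, 10.2]
force: [0.3, -0.8, -1.0]
grip_width: 0.0005
grasp_force: 0.0
```

```bash
python3 - <<'E'
from cell import env
import cv2
c=env.read_camera('side');cv2.imwrite('pics/s7.png',cv2.resize(c['image'][120:210,215:365],None,fx=5,fy=5,interpolation=cv2.INTER_CUBIC))
E
```

```text
(no output)
```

View pics/s7.png

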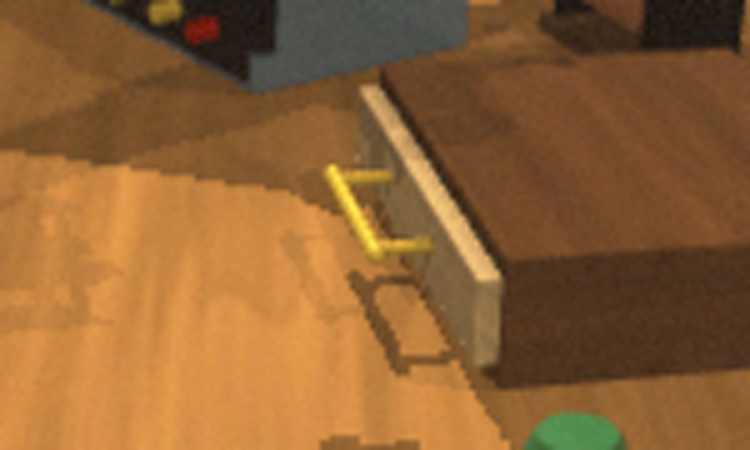

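The panel edge at (490,320) butts against the carcass with no gap, the drawer is shut and the arm is clear.

```bash
python3 -c "
from cell import env
print(env.sign_off())"
```

```text
the job is handed in; nothing more can be done
None
```

The fork lies flat in the drawer, the drawer is pushed gently shut against its stop, and the job is handed in with the arm clear and the other apparatus untouched.

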